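Register the drill press on a bored hole and hold the feed

TASK

Line the bench drill press up on the hole already bored in the wooden block that lies in its vise: swing the press head round its column until the guide pin in the chuck stands over the hole, then pull the ball-ended feed lever down until the pin is in the hole as far as its red ring, 15 mm above the tip. Keep holding the lever there against its return spring and finish like that, without letting go, so that I can tighten the head clamp. Don't shift the block, and leave the things round about alone.

Things in the scene. Friction and masses are not known exactly. Their poses are not given: they have to be found in the camera images.
- column (a point): On the axis of the fixed steel column (38 mm thick, upright, top 365 mm above the bench) of the small green bench drill press, 200 mm above the bench. The press head turns about this upright axis; the column stands at the far side, the spindle reaches towards the robot.
- press_head (a joint): Swivel of the press head about the column, rad, positive anticlockwise seen from above, 0 when the head is square to the base, stops at +-0.9. Stiff: it takes about 0.8 N m (some 4 N at the lever ball) to turn and stays where it is left. The head is a green casting 84 mm wide from the column to 180 mm in front of it, 207 to 285 mm above the bench, with a grey belt cover 92 mm wide over it to 321 mm and a black motor behind the column.
- feed_lever (a joint): Turn of the feed lever about its level axis, rad: 0 at rest with the ball 0.45 rad above level in front of its pivot, growing as the ball is pulled down, stop at 1.5. A return spring (about 4 N at the ball at rest, 8 N at 1 rad) brings it back up to 0. Each rad lowers the quill by 40 mm.
- quill (a joint): How far the quill with chuck and pin has been fed down, m (0 to 0.06); geared to the feed lever, 0.040 m per rad.
- lever_ball (a point): Centre of the black ball, 30 mm across, at the end of the feed lever; the place to grip or push. The bar (11 mm thick) runs from the ball 120 mm back to the pivot. At rest the ball is about 297 mm above the bench, 48 mm in front of the head's front face and 110 mm to the right of the head's middle plane (seen from the robot); it runs on a 120 mm circle about point lever_pivot in an upright plane that turns with the head.
- lever_pivot (a point): Point on the level axis of the feed lever, in the plane in which the ball swings, 245 mm above the bench, on the head: it turns with the head about the column.
- pin_tip (a point): Tip of the steel guide pin in the chuck: 10 mm thick, points down, tapered to 3.6 mm over its last 7 mm, red ring round it 15 mm above the tip. It stands 130 mm from the column axis and 136 mm above the bench when the quill is up.
- hole (a point): Centre of the mouth of the bored hole, 12.5 mm across and right through, in the top of the pale wooden block (60 x 110 x 38 mm, 0.15 to 0.31 kg, lying loose between the open jaws of the vise). The hole is 130 mm from the column axis, so swivelling the head alone brings the pin over it; its mouth is 12 to 26 mm below the tip of the raised pin.
- carpenter_pencil: Flat red carpenter's pencil, 145 mm long, lying on the bench in front of the press: a bystander, not to be disturbed.
- offcut_fir: Thick brown wood offcut, 89 x 120 x 38 mm, lying on the bench to the right of the press: a bystander, not to be disturbed.
- push_stick: Flat plywood push stick, 290 mm long, lying to the right of the press: a bystander, not to be disturbed.
- belt_roll: Spare brown sanding belt, rolled up and standing like a tube, 150 mm tall, at the left of the bench: a bystander, not to be disturbed.

How it is judged:
On the way:
1. the head is swung round so that the pin stands over the hole (within 8 mm), its tip still above the block (horizontal distance between pin_tip and hole below 0.008 m and z of pin_tip in the frame of hole above 0.002 m), for 0.1 s.
At the end, for the whole second after the job is handed in: The robot holds the feed lever (at least 1 N on it) and the quill is still, with the guide pin 15 mm (11.5 to 18.5 mm) down in the bored hole (within 3 mm of its centre line); the block is within 8 mm of where it lay (z of pin_tip in the frame of hole between -0.0185 and -0.0115 m and horizontal distance between pin_tip and hole below 0.003 m and contact force between any of the fingers, the arm and feed_lever above 1 N and velocity of joint quill between -0.004 and 0.004 m/s and distance of hole from where it was at the start of the episode below 0.008 m); the arm keeps its last pose, push and grip.
It fails at once if the block is shifted by more than 12 mm (distance of hole from where it was at the start of the episode above 0.012 m).
It fails at once if a thing lying round about is pushed by more than 20 mm (distance of any of carpenter_pencil, offcut_fir, push_stick, belt_roll from where it was at the start of the episode above 0.02 m).
It also fails if it takes over 46 s, if anything falls off the work surface, if the arm or the gripper's body presses on something with over 40 N, if the wrist force passes 120 N, or if a joint passes its speed limit or range.

ROBOT

A 6-joint arm with a two-finger parallel gripper is mounted at the origin on a cart in front of the work surface, level with it; the furniture and walls round the work are solid. World frame = base frame: x ahead of the robot, y to its left, z up, the work surface at z = 0. Lengths are in m, angles in rad, forces in N, time in s.
With the tool pointing down it reaches from about 0.3 to 0.875 m from the base axis. Payload 6.4 kg.
Tool frame: the origin (TCP) lies at the very end of the fingers, on their centre line; the grasp point (between the pads) lies 19 mm behind it; z points along the fingers, y is the line along which they close (so a half turn about z gives the same grasp; the last joint's range is limited). The gripper opens to 85 mm and grips with 20 to 120 N. Pads are 22 mm wide; open, the fingers measure 114 mm over their backs; the gripper's body (76 mm by 85 mm) begins 54 mm behind the grasp point. The pads swing forward as they close: fully open they stand 13 mm farther back than shut.
Start: joints at [1.001, 0.181, 1.607, -0, 1.354, -0.206], TCP at [0.205, 0.537, 0.197] pointing down, gripper open.
Joint ranges: [-2.99, 2.99], [-0.89, 2.07], [0.3, 2.58], [-1.14, 4.28], [0, 2.63], [-3.12, 3.12]. Speed limits (rad/s): [2.57, 2.57, 3.01, 3.14, 3.14, 3.14].

INTERFACE

Orientations are given as a unit quaternion [x, y, z, w].
In Python, from workcell import telemetry, read_camera, camera_model, robot gives the robot as it stands. The module is installed in compiled form; this text tells all that it offers.
- The arm moves only by the shell command python3 -m handwheel 'ROWS' [FORCE]. ROWS is JSON, one flat list of numbers, 7 for each row, row after row: the opening, from 0 (shut) to 1 (fully open), then the shift along the tool's x, y, z scaled (see below), then the turn, a rotation vector about the tool's x, y, z scaled (see below). In form: [claw, x, y, z, wx, wy, wz, claw, x, y, z, wx, wy, wz, ...]. A call has 1 to 8 rows; each row shifts and turns the commanded pose from where the row before left it, along the tool's axes as they then stand; what a row does not reach is not made up. The controller multiplies each number of a shift by 25 mm and each number of a turn by 0.1 rad. A row lasts 1/12 s, in which the tool goes at most 41.7 mm and 7.16 degrees, less where a joint would pass 70% of its speed; a pose out of reach is approached as far as the arm can. A call with a number of a shift or a turn outside -1 to 1 is refused whole. A call with a gripper value outside its range is refused whole. The fingers move at their own pace and stop on an object; FORCE is the grip in N (left out, the last holds). Time passes only in rows, so rows that do not move let the fingers close. It gives the time, the measured TCP pose, the force, the opening and the grip force at its end, in the units of the state.
- telemetry.observe(): the state, without advancing time (a new reading comes with each control period).
- read_camera(name): name is "scene" or "top" or "wrist"; returns the picture (384x512x3 uint8, red, green, blue); there is no depth.
- camera_model(name): a dict with "fx", "fy", "cx", "cy" (pixels), "origin" and "attitude" of the camera in the world; the wrist camera has in their place "hand_eye" (4x4, takes a point from camera to tool coordinates, whose origin is the TCP and whose axes are the flange's). Camera axes: x right, y up, looking along -z (the intrinsics and any distortion apply to the point x, -y, -z); pixel columns grow to the right and rows downward; lengths in m; the calibration is good to about 2 mm. A picture is of the moment at which its call begins: read the wrist's pose just before it. camera_model takes no time and is no camera call.
- robot.job_done(): hands the job in; it is judged then, once.
The state is a dict: "time": time; "joints": joint angles; "joint_velocities": joint speeds; "joint_torque": joint torques, N m; "ee_pos": TCP position; "tool_rot": TCP orientation; "wrist_force": force on the tool from outside, world axes, zero at the start; "ft_torque": the same for the moment, N m; "width": finger opening in m; "finger_force": force on a finger pad.
Only numpy, scipy, OpenCV 4.12 (cv2) and the standard library are available. Lean on these libraries where they do the work, as an engineer would, in place of code of your own. Each camera call takes 0.05 s, during which the arm holds its last target. There are 200 camera calls.

## Working session

There is one attempt and no reset: what is moved stays moved. The work goes in short steps, Python scripts to look and compute and a shell command to move; the robot and the scene stay as the last step left them, time stands still between calls to the robot, and variables do not carry over. Pictures are saved under pics/ and viewed, at most 14 in all, crops included, and the job is handed in when it is done.

```bash
mkdir -p pics; python3 - <<'E'
from workcell import telemetry, read_camera, camera_model
import cv2, numpy as np
s=telemetry.observe()
print({k:np.round(v,3).tolist() for k,v in s.items()})
for n in ("scene","top","wrist"):
    m=camera_model(n); print(n,{k:np.round(v,4).tolist() for k,v in m.items() if not isinstance(v,str)})
for n in ("scene","top"):
    cv2.imwrite(f"pics/{n}0.png",cv2.cvtColor(read_camera(n),cv2.COLOR_RGB2BGR))
E
```

```text
{'time': 0.0, 'joints': [1.001, 0.182, 1.608, -0.0, 1.354, -0.206], 'joint_velocities': [0.001, 0.001, 0.001, 0.002, 0.002, 0.001], 'joint_torque': [0.001, -44.485, -35.136, -0.0, 0.008, -0.0], 'ee_pos': [0.204, 0.537, 0.196], 'tool_rot': [0.181, 0.984, -0.001, -0.0], 'wrist_force': [0.604, -0.22, 0.078], 'ft_torque': [-0.042, -0.025, -0.01], 'finger_force': 0.0, 'width': 0.086}
scene {'fx': 495.6404, 'fy': 495.6404, 'cx': 261.688, 'cy': 195.5267, 'origin': [-1.0583, 0.5444, 0.9557], 'attitude': [-0.3124, 0.4426, 0.682, -0.4914]}
top {'fx': 413.9375, 'fy': 413.9375, 'cx': 249.4442, 'cy': 193.0379, 'origin': [-0.4939, 0.1346, 1.5053], 'attitude': [-0.2122, 0.2443, 0.7166, -0.6178]}
wrist {'fx': 303.4507, 'fy': 303.4507, 'cx': 260.3528, 'cy': 191.9497, 'hand_eye': [[0.0001, 0.9566, 0.2915, 0.0741], [1.0, -0.0002, 0.0004, 0.0007], [0.0004, 0.2915, -0.9566, -0.1775], [0.0, 0.0, 0.0, 1.0]]}
```

View pics/scene0.png

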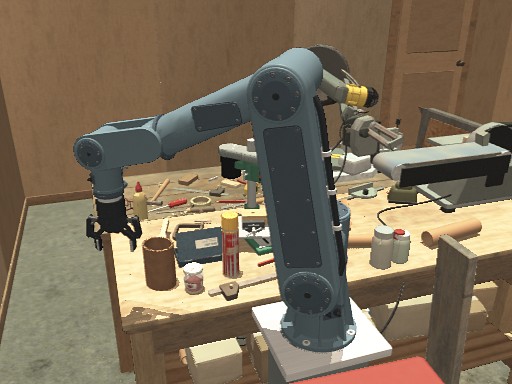

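View pics/top0.png

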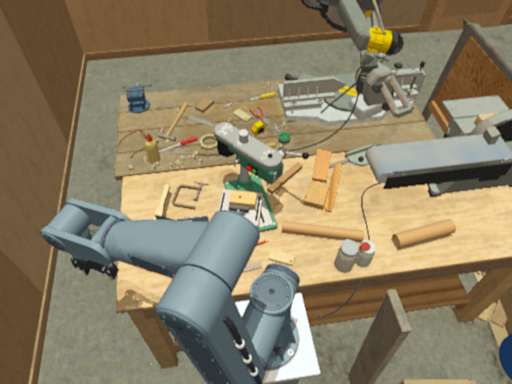

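The scene view has the press hidden behind the arm. The top view shows the press around (250,170) with its head swung to image right, the vise and block at (243,200), and the offcut and push stick at (320,180). I'll zoom in on that area.

```bash
cat > h.py <<'E'
from workcell import telemetry, read_camera, camera_model
import cv2, numpy as np
from scipy.spatial.transform import Rotation as R
def snap(n,f=None):
    s=telemetry.observe(); im=cv2.cvtColor(read_camera(n),cv2.COLOR_RGB2BGR)
    if f: cv2.imwrite(f,im)
    return s,im
def cam(n,s=None):
    m=camera_model(n)
    if n=="wrist":
        T=np.eye(4);T[:3,:3]=R.from_quat(s["tool_rot"]).as_matrix();T[:3,3]=s["ee_pos"]
        T=T@np.array(m["hand_eye"]); return m,T[:3,3],T[:3,:3]
    return m,np.array(m["origin"]),R.from_quat(m["attitude"]).as_matrix()
def ray(n,u,v,s=None):
    m,o,A=cam(n,s); d=A@np.array([(u-m["cx"])/m["fx"],-(v-m["cy"])/m["fy"],-1]); return o,d
def onz(n,u,v,z,s=None):
    o,d=ray(n,u,v,s); return o+d*(z-o[2])/d[2]
def proj(n,p,s=None):
    m,o,A=cam(n,s); q=A.T@(np.array(p)-o); return m["cx"]-m["fx"]*q[0]/q[2], m["cy"]+m["fy"]*q[1]/q[2]
E
python3 - <<'E'
from h import *
im=cv2.imread("pics/top0.png")[105:245,190:350]
cv2.imwrite("pics/topc.png",cv2.resize(im,None,fx=5,fy=4.285,interpolation=cv2.INTER_CUBIC))
print(camera_model("top"))
for u,v,z in((243,200,.12),(225,140,.3),(280,165,.32),(305,155,.297)): print(u,v,onz("top",u,v,z).round(3))
E
```

```text
{'fx': 413.9374678031541, 'fy': 413.9374678031541, 'cx': 249.444180731674, 'cy': 193.03789803017457, 'origin': array([-0.49386838,  0.13459162,  1.50530122]), 'attitude': array([-0.21224843,  0.24427013,  0.71664243, -0.61782387])}
243 200 [0.536 0.013 0.12 ]
225 140 [0.716 0.059 0.3  ]
280 165 [ 0.532 -0.132  0.32 ]
305 155 [ 0.589 -0.246  0.297]
```

View pics/topc.png

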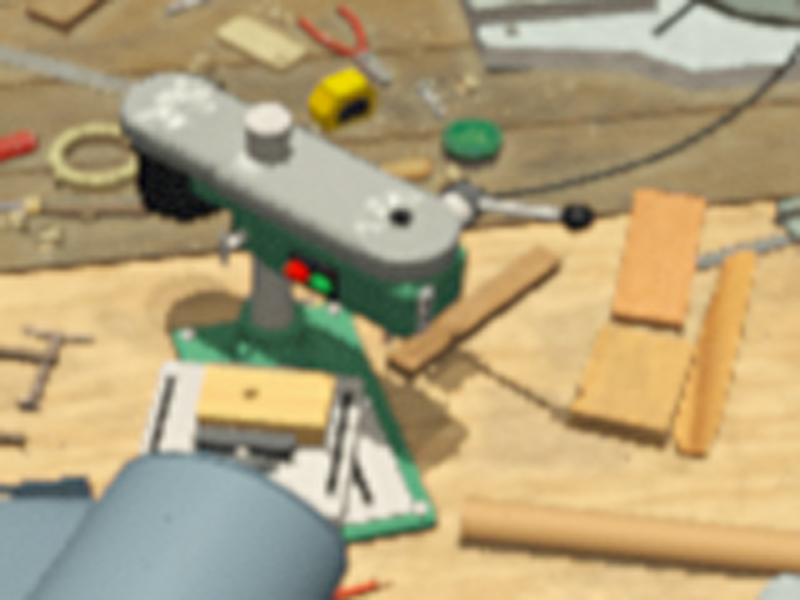

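The crop shows the column top at full-image (243.6,132), the lever ball at (305.4,155.4) and the hole at (240,196.7). The head points well to the right of the block.

```bash
python3 - <<'E'
from h import *
f=lambda u,v:(190+u/5,105+v/4.285)
C=onz("top",*f(268,113),.365); B=onz("top",*f(577,216),.297)
print("C",C.round(4),"B",B.round(4))
for z in(.110,.117,.124):
    H=onz("top",*f(250,393),z); d=H-C; print("H",H.round(4),np.hypot(*d[:2]).round(4),np.degrees(np.arctan2(d[1],d[0])).round(2))
d=B-C; print("B r",np.hypot(*d[:2]),"az",np.degrees(np.arctan2(d[1],d[0])), "expected r",np.hypot(.228,.110),"head az",np.degrees(np.arctan2(d[1],d[0])-np.arctan2(.110,.228)))
for u,v in((310,165),(410,165),(600,165),(390,600)):pass
s=telemetry.observe()
T=R.from_quat(s["tool_rot"]).as_matrix();print(T.round(3))
E
```

```text
C [ 0.6877 -0.0144  0.365 ] B [ 0.5864 -0.2471  0.297 ]
H [0.5622 0.022  0.11  ] 0.1306 163.84
H [0.5569 0.0226 0.117 ] 0.1359 164.23
H [0.5516 0.0231 0.124 ] 0.1411 164.6
B r 0.2537763452796913 az -113.51622567160851 expected r 0.25314817795117545 head az -139.2714964317756
[[-0.935  0.356 -0.001]
 [ 0.356  0.935 -0.001]
 [ 0.    -0.001 -1.   ]]
```

```bash
python3 -m handwheel '[1,0,0,-1,0,0,0, 1,0,0,-1,0,0,0, 1,-1,-0.75,-1,0,0,0, 1,-1,-0.75,-1,0,0,0, 1,-1,-0.75,-1,0,0,0, 1,-1,-0.75,-1,0,0,0, 1,-1,-0.75,-1,0,0,0, 1,-1,-0.75,-1,0,0,0]'
python3 -m handwheel '[1,-1,-0.75,0,0,0,0, 1,-1,-0.75,0,0,0,0, 1,-1,-0.75,0,0,0,0, 1,-1,-0.75,0,0,0,0, 1,-1,-0.75,0,0,0,0, 1,-1,-0.75,0,0,0,0, 1,-1,-0.75,0,0,0,0, 1,-1,-0.75,0,0,0,0]'
python3 -m handwheel '[1,-1,-0.7,0,0,0,0, 1,-1,-0.7,0,0,0,0, 1,-1,-0.7,0,0,0,0, 1,-1,-0.7,0,0,0,0, 1,-1,-0.7,0,0,0,0, 1,0,0,0,0,0,0, 1,0,0,0,0,0,0]'
python3 - <<'E'
from h import *
s,im=snap("wrist","pics/w1.png"); print(s["ee_pos"],s["time"],s["joints"].round(2) if hasattr(s["joints"],"round") else s["joints"])
import json;json.dump({k:np.array(s[k]).tolist() for k in("ee_pos","tool_rot")},open("w1.json","w"))
print(proj("wrist",[.56,.022,.115],s))
snap("scene","pics/s1.png")
E
```

```text
time: 0.77
ee_pos: [0.3049, 0.3774, 0.3976]
tool_rot: [0.181, 0.984, -0.0, -0.0]
wrist_force: [0.9, 0.5, 0.6]
width: 0.0853
finger_force: 0.0
time: 1.43
ee_pos: [0.4386, 0.1661, 0.3964]
tool_rot: [0.181, 0.983, -0.0, -0.0]
wrist_force: [-0.3, 1.0, 0.9]
width: 0.0853
finger_force: 0.0
time: 2.02
ee_pos: [0.5241, 0.0401, 0.3955]
tool_rot: [0.182, 0.983, 0.0, -0.001]
wrist_force: [-0.0, 0.9, 0.2]
width: 0.0856
finger_force: 0.0
[0.52413443 0.04009808 0.39554293] 2.0167 [-0.15 -0.02  1.43  0.    1.73 -1.35]
(np.float64(257.4554176312841), np.float64(176.62925479395898))
```

View pics/w1.png

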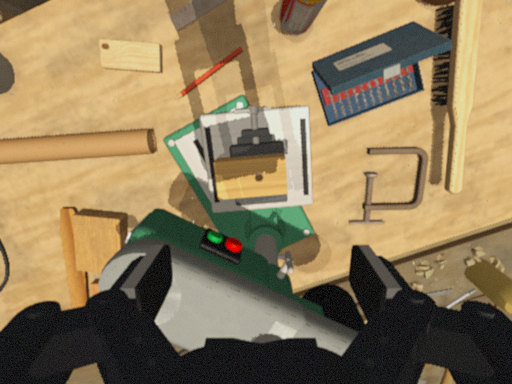

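The wrist view shows the hole as a dark dot at about (258,177) in the block. The pencil is at (212,70) and the head is at lower left.

```bash
python3 - <<'E'
from h import *
import json
s=json.load(open("w1.json")); im=cv2.imread("pics/w1.png")
g=cv2.cvtColor(im,cv2.COLOR_BGR2GRAY)[168:187,248:269].astype(float)
w=np.clip(np.median(g)-25-g,0,None); yy,xx=np.mgrid[168:187,248:269]
u,v=(w*xx).sum()/w.sum(),(w*yy).sum()/w.sum(); print("hole px",u,v,(w>0).sum())
o1,d1=ray("wrist",u,v,s); 
g2=cv2.cvtColor(cv2.imread("pics/top0.png"),cv2.COLOR_BGR2GRAY)[193:201,236:245]; print(g2)
f=lambda u,v:(190+u/5,105+v/4.285)
o2,d2=ray("top",*f(250,393)); t=np.linalg.lstsq(np.c_[d1,-d2],o2-o1,rcond=None)[0]
print(o1+t[0]*d1,o2+t[1]*d2)
C=onz("top",*f(268,113),.365)
for z in(.11,.117,.124):
    H=onz("wrist",u,v,z,s); d=H-C; print(H.round(4),np.hypot(*d[:2]).round(4),np.degrees(np.arctan2(d[1],d[0])).round(2))
E
```

```text
hole px 257.5450024863252 172.88181667495442 171
[[220 219 220 221 221 221 221 220 219]
 [217 218 218 215 216 217 219 219 217]
 [218 218 212 198 194 204 217 219 219]
 [217 214 196 155 148 182 215 220 219]
 [215 214 196 156 155 190 214 217 217]
 [217 217 210 195 196 210 217 217 217]
 [218 218 218 216 216 218 217 217 217]
 [220 220 220 220 221 219 220 220 219]]
[0.55299019 0.02493148 0.12192356] [0.55303749 0.02296841 0.12211778]
[0.5556 0.0238 0.11  ] 0.1375 163.88
[0.5541 0.0245 0.117 ] 0.1391 163.8
[0.5525 0.0251 0.124 ] 0.1408 163.71
```

```bash
python3 - <<'E'
from h import *
import json
s=json.load(open("w1.json")); im=cv2.imread("pics/w1.png")
g=cv2.cvtColor(im,cv2.COLOR_BGR2GRAY)[170:185,250:268].astype(float); print(g.astype(int)[::1,::1])
E
```

```text
[[105 109 106 103 107 106 109 108 110 106 102 110 101 113 116 109 105 113]
 [110 111 107 109 108 108 108 113 109 110 110 107 112 135 151 130 104 105]
 [110 113 110 110 109 108 110 114 119 125 118 119 136 168 176 152 118 118]
 [113 111 108 109 118 114 107 115 127 131 127 140 160 179 182 166 140 155]
 [129 129 118 131 150 137 113 114 112 110 113 135 160 177 182 176 172 176]
 [167 160 164 165 169 146 103  91  91  87  81 103 145 175 185 183 183 184]
 [185 184 182 184 167 130  83  78  77  76  67  87 118 165 185 184 183 183]
 [182 185 186 184 165 113  78  74  79  79  75  69 108 159 180 186 183 183]
 [185 181 184 184 167 121  80  76  75  75  72  77 117 163 183 185 185 184]
 [184 187 186 186 176 142 100  76  71  73  76 100 146 177 186 185 187 187]
 [188 189 192 189 185 167 123 104  99 101 111 133 165 184 188 185 187 187]
 [189 189 190 189 190 182 166 156 151 149 157 170 183 190 190 190 190 189]
 [190 191 193 188 192 192 188 185 183 181 184 190 193 195 190 192 192 192]
 [190 191 192 191 190 192 193 190 191 191 191 191 192 188 190 190 188 190]
 [191 188 189 189 189 189 188 187 189 186 187 186 186 188 186 185 187 186]]
```

```bash
python3 - <<'E'
from h import *
import json
s=json.load(open("w1.json"))
f=lambda u,v:(190+(u+.5)/5-.5,105+(v+.5)/4.285-.5)
u,v=258.6,176.8
o1,d1=ray("wrist",u,v,s); o2,d2=ray("top",239.6,196.55); t=np.linalg.lstsq(np.c_[d1,-d2],o2-o1,rcond=None)[0]
print(o1+t[0]*d1,o2+t[1]*d2)
C=onz("top",*f(268,113),.365);B=onz("top",*f(577,216),.297);print("C",C,"B",B)
d=B-C; print(np.hypot(*d[:2]),np.degrees(np.arctan2(d[1],d[0])))
for z in(.11,.117,.124):
  for H in(onz("wrist",u,v,z,s),onz("top",239.6,196.55,z)):
    d=H-C; print(H.round(4),np.hypot(*d[:2]).round(4),np.degrees(np.arctan2(d[1],d[0])).round(2))
# column shaft in scene/top: stub mask extents
im=cv2.imread("pics/top0.png")[122:148,234:254].max(axis=2); print(im)
E
```

```text
[0.56145866 0.02332627 0.1125327 ] [0.5614461  0.02374782 0.11248963]
C [ 0.69003547 -0.01309797  0.365     ] B [ 0.58866199 -0.24596104  0.297     ]
0.2539720303644509 -113.52518337749275
[0.562  0.0231 0.11  ] 0.133 164.21
[0.5633 0.0235 0.11  ] 0.1319 163.87
[0.5604 0.0238 0.117 ] 0.1347 164.13
[0.558  0.0241 0.117 ] 0.1371 164.26
[0.5588 0.0244 0.124 ] 0.1365 164.04
[0.5527 0.0247 0.124 ] 0.1424 164.62
[[151 153 153 151 149 154 158 155 155 152 149 147 145 148 154 157 155 152
  154 155]
 [138 149 149 146 147 150 149 151 153 152 155 153 152 151 153 151 150 150
  147 156]
 [114 142 149 147 143 144 146 144 148 147 149 148 147 146 146 147 148 142
  148 167]
 [111 138 148 147 145 144 143 143 144 147 144 143 142 142 145 144 145 144
  157 188]
 [151 145 151 147 147 147 148 146 147 147 147 142 143 144 145 145 144 148
  178 206]
 [182 171 162 146 145 147 150 149 148 148 145 144 141 143 146 142 142 160
  196 212]
 [191 187 182 161 150 147 148 152 160 160 160 157 144 140 141 140 143 166
  207 215]
 [190 191 191 184 171 165 171 185 203 207 207 197 165 142 143 144 144 158
  193 209]
 [188 190 
[... 820 characters left out ...]
 195 194
  194 196]
 [191 191 192 200 201 151 108 104 107 106 106 106 101 105 147 190 196 195
  195 196]
 [191 190 193 208 220 180 131 109 101 103 105 103 100 120 166 193 196 195
  195 194]
 [187 187 198 213 227 213 182 142 120 113 110 116 119 144 186 196 195 195
  195 195]
 [181 187 200 211 223 227 216 192 167 148 139 159 166 174 193 195 195 195
  194 195]
 [178 185 194 202 212 219 219 212 196 181 175 189 193 192 195 196 195 196
  196 196]
 [166 177 181 191 200 205 209 205 198 193 192 195 194 195 196 195 197 198
  196 195]
 [142 156 163 178 188 194 199 197 195 195 194 194 194 194 195 196 197 198
  196 194]
 [116 125 138 161 175 181 189 191 192 193 195 194 194 194 194 194 195 196
  195 195]]
```

```bash
python3 -m handwheel '[1,-0.65,-0.98,0,0,0,0, 1,-0.65,-0.98,0,0,0,0, 1,-0.65,-0.98,0,0,0,0, 1,-0.65,-0.98,0,0,0,0, 1,-0.65,-0.98,0,0,0,0, 1,-0.65,-0.98,0,0,0,0, 1,-0.65,-0.98,0,0,0,0, 1,-0.65,-0.98,0,0,0,0]' >/dev/null
python3 -m handwheel '[1,-0.65,-0.98,0,0,0,0, 1,-0.65,-0.98,0,0,0,0, 1,0,0,0,0,0,-1, 1,0,0,0,0,0,-1, 1,0,0,0,0,0,-1, 1,0,0,0,0,0,-1, 1,0,0,0,0,0,-1, 1,0,0,0,0,0,-1]' >/dev/null
python3 -m handwheel '[1,0,0,0,0,0,-1, 1,0,0,0,0,0,-1, 1,0,0,0,0,0,-1, 1,0,0,0,0,0,-1, 1,0,0,0,0,0,-0.9, 1,0,0,0,0,0,0, 1,0,0,0,0,0,0]'
python3 - <<'E'
from h import *
s,im=snap("wrist","pics/w2.png"); print(s["ee_pos"],s["time"],np.round(s["joints"],2)); 
T=R.from_quat(s["tool_rot"]).as_matrix();print(T.round(3))
print("ball exp",proj("wrist",[.588,-.246,.297],s))
B=onz("top",*(305.1-.1,155.0),.297);C=onz("top",243.2,132.1,.365);print(B,C)
E
```

```text
time: 4.03
ee_pos: [0.5888, -0.2441, 0.3971]
tool_rot: [-0.355, 0.935, -0.0, 0.0]
wrist_force: [0.0, 0.0, 0.1]
width: 0.0852
finger_force: 0.0
[ 0.58884113 -0.24413566  0.39708959] 4.0333 [-0.58  0.24  1.14  0.    1.76 -2.87]
[[-0.748 -0.663  0.   ]
 [-0.663  0.748 -0.   ]
 [-0.    -0.    -1.   ]]
ball exp (np.float64(259.4618579287461), np.float64(178.9778862832313))
[ 0.58879462 -0.24599196  0.297     ] [ 0.68383373 -0.01223804  0.365     ]
```

View pics/w2.png

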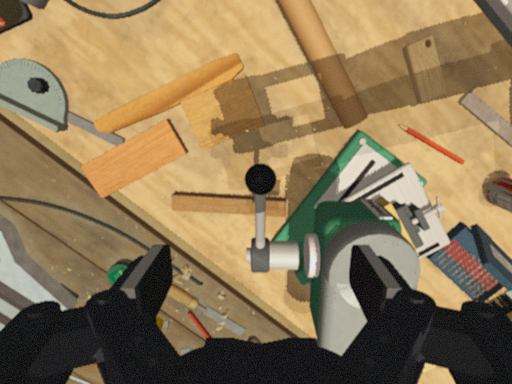

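The view shows the ball at (261,179) with the bar running straight back to (260,255), in line with the tool. I'll descend and grip.

```bash
python3 -m handwheel '[1,0,0.05,1,0,0,0, 1,0,0,1,0,0,0, 1,0,0,1,0,0,0, 1,0,0,1,0,0,0, 1,0,0,0.8,0,0,0, 1,0,0,0,0,0,0]'
python3 -m handwheel '[0.2,0,0,0,0,0,0, 0,0,0,0,0,0,0, 0,0,0,0,0,0,0, 0,0,0,0,0,0,0, 0,0,0,0,0,0,0, 0,0,0,0,0,0,0, 0,0,0,0,0,0,0]' 50
```

```text
time: 4.58
ee_pos: [0.5856, -0.2427, 0.2712]
tool_rot: [-0.354, 0.935, 0.004, -0.003]
wrist_force: [-0.0, -0.5, -0.9]
width: 0.0856
finger_force: 0.0
time: 5.17
ee_pos: [0.5881, -0.2448, 0.2774]
tool_rot: [-0.355, 0.935, -0.001, 0.0]
wrist_force: [0.0, -0.4, 2.5]
width: 0.001
finger_force: 1.4
```

```bash
python3 - <<'E'
from h import *
s,im=snap("wrist","pics/w3.png"); print(s["ee_pos"],s["width"],s["wrist_force"])
E
```

```text
[ 0.58813832 -0.24484642  0.27741262] 0.0010162493643494476 [ 0.03375036 -0.43513109  2.5432638 ]
```

View pics/w3.png

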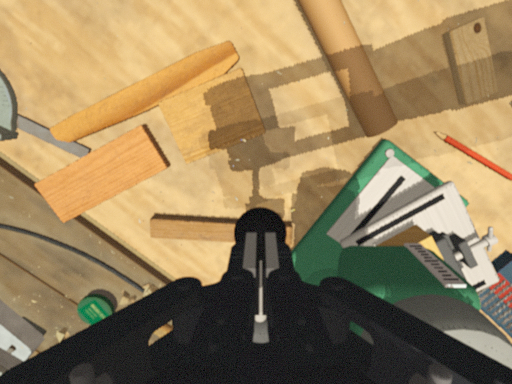

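```bash
python3 - <<'E'
from h import *
s=telemetry.observe()
C=np.array([.685,-.0125]); T=R.from_quat(s["tool_rot"]).as_matrix(); 
B=np.array([.588,-.246]);a=np.arctan2(*(B-C)[::-1])-np.arctan2(.110,.228); u=np.array([np.cos(a),np.sin(a)]); r=np.array([-u[1],u[0]])
for q in(0,.1,.2,.3,.4,.5):
    e=.45-q; p=np.r_[C+u*(.120+.12*np.cos(e))+r*.11,.245+.12*np.sin(e)]
    top=p+[0,0,.0]
    print(q,p.round(4),np.round(proj("wrist",p,s),1), "tool",np.round(T.T@(p-s["ee_pos"]),4), "rad px",.015*303/(s["ee_pos"][2]+.17-p[2]))
print("tcp",proj("wrist",s["ee_pos"],s),"az",np.degrees(a))
im=cv2.imread("pics/w3.png");print(im[195:250:3,260].max(axis=1), im[225,225:300:3].max(axis=1))
E
```

```text
0 [ 0.5878 -0.2463  0.2972] [258.5 232.9] tool [ 0.0012 -0.0009 -0.0197] rad px 30.234132072834527
0.1 [ 0.5844 -0.2494  0.2861] [258.6 217.9] tool [ 0.0059 -0.0009 -0.0086] rad px 28.16422837124262
0.2 [ 0.5817 -0.2518  0.2747] [258.8 205.9] tool [ 0.0094 -0.0008  0.0028] rad px 26.29688205600458
0.3 [ 0.5799 -0.2534  0.2629] [258.9 196.6] tool [ 0.0118 -0.0008  0.0146] rad px 24.622125214376723
0.4 [ 0.579  -0.2542  0.251 ] [259.  189.8] tool [ 0.013  -0.0008  0.0265] rad px 23.12681064032772
0.5 [ 0.579  -0.2542  0.239 ] [259.1 185.2] tool [ 0.013  -0.0008  0.0385] rad px 21.79645430194777
tcp (np.float64(260.1096888438043), np.float64(221.56503746956002)) az -138.31412714340473
[187 141 140 164  98  24  25  20  23  25  28  28  33  33  33  34  30  28
  30] [205 210 206 195  33  31  24  29  33  29  25  31  24  35  33  30  38  32
  25  28  65  91 113 200 135]
```

```bash
python3 - <<'E'
from h import *
im=cv2.imread("pics/w3.png")[190:340,180:340]
im=np.clip(255*(im/255.)**.45,0,255).astype(np.uint8)
cv2.imwrite("pics/w3c.png",cv2.resize(im,None,fx=4,fy=4,interpolation=cv2.INTER_CUBIC))
E
```

```text
(no output)
```

View pics/w3c.png

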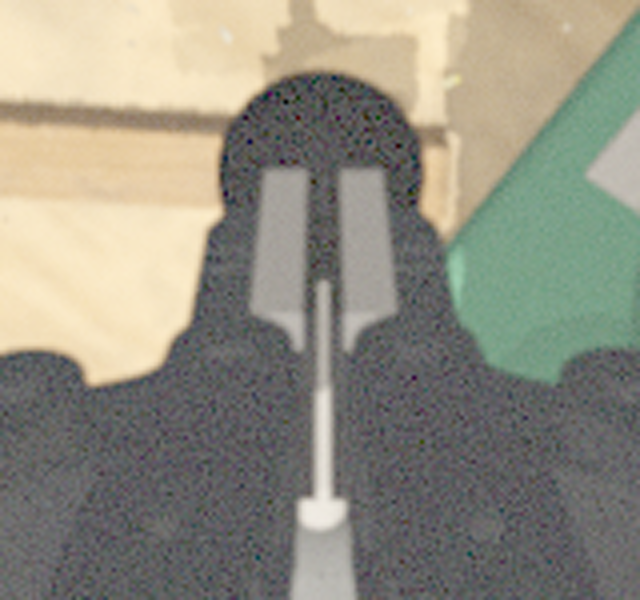

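The closed-finger view is ambiguous: the black disc at (260,233) could be the ball or the fingertips. I'll open the gripper and look again, with the scene view alongside.

```bash
python3 -m handwheel '[1,0,0,0,0,0,0, 1,0,0,0,0,0,0, 1,0,0,0,0,0,0, 1,0,0,0,0,0,0, 1,0,0,0,0,0,0]'
python3 - <<'E'
from h import *
s,a=snap("wrist","pics/w4.png"); _,b=snap("scene","pics/s4.png")
u,v=map(int,proj("scene",[.588,-.246,.297])); print(u,v)
g=lambda im:np.clip(255*(im/255.)**.6,0,255).astype(np.uint8)
a=cv2.resize(g(a[140:340,160:360]),(400,400),interpolation=2); b=cv2.resize(g(b[max(v-40,0):v+40,u-40:u+40]),(400,400),interpolation=2)
cv2.imwrite("pics/m4.png",np.hstack([a,b])); print(s["ee_pos"],s["width"],s["wrist_force"])
E
```

```text
time: 5.63
ee_pos: [0.5877, -0.2445, 0.2764]
tool_rot: [-0.355, 0.935, 0.0, -0.0]
wrist_force: [0.1, 0.8, -0.6]
width: 0.0608
finger_force: 0.0
316 157
[ 0.58769278 -0.24449993  0.27636762] 0.060769931090661936 [ 0.07601612  0.82008463 -0.56867457]
```

View pics/m4.png

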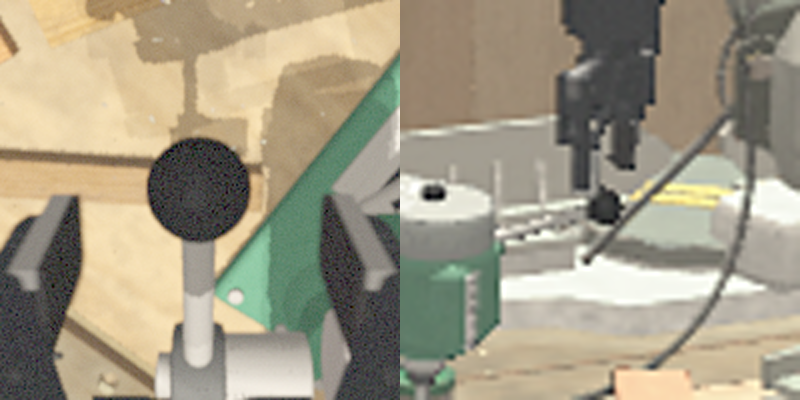

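```bash
python3 - <<'E'
from h import *
def tri(*rs):
    A=sum(np.eye(3)-np.outer(d,d)/(d@d) for o,d in rs); b=sum((np.eye(3)-np.outer(d,d)/(d@d))@o for o,d in rs)
    p=np.linalg.solve(A,b); return p.round(4),[round(float(np.linalg.norm(np.cross(p-o,d/np.linalg.norm(d))))*1000,1) for o,d in rs]
s=telemetry.observe(); t=ray("top",305,155); c=ray("scene",316.9,158.3); w=ray("wrist",259,234.7,s)
s2=dict(ee_pos=[.58884,-.24414,.39709],tool_rot=s["tool_rot"]); w2=ray("wrist",260.8,179,s2)
for n,r in dict(tc=(t,c),tw=(t,w),cw=(c,w),tcw=(t,c,w),ww=(w,w2),all=(t,c,w,w2)).items(): print(n,*tri(*r))
print(s["ee_pos"],s["width"])
# scene fingertip: where TCP projects
for z in(.0,.01,.02,.03): print(z,np.round(proj("scene",np.array(s["ee_pos"])+[0,0,z]),1))
E
```

```text
tc [ 0.5915 -0.2485  0.293 ] [1.5, 1.5]
tw [ 0.5874 -0.2456  0.2983] [0.1, 0.1]
cw [ 0.5872 -0.2463  0.2953] [1.7, 1.7]
tcw [ 0.588  -0.2463  0.2957] [1.5, 2.4, 1.3]
ww [ 0.587  -0.2456  0.2986] [0.3, 0.3]
all [ 0.5875 -0.2459  0.2962] [1.5, 2.6, 0.9, 1.0]
[ 0.5877624  -0.24456086  0.27651036] 0.07460617870635049
0.0 [315.8 162.6]
0.01 [315.9 160.2]
0.02 [316.1 157.8]
0.03 [316.2 155.3]
```

The scene crop has the ball at (317,158) with the fingertips about 30 mm higher than the TCP reading suggests. The fingers therefore closed above the ball, so I'll go lower and close again, watching the force.

```bash
python3 -m handwheel '[1,0,0,0.5,0,0,0, 1,0,0,0.4,0,0,0, 1,0,0,0.2,0,0,0, 1,0,0,0,0,0,0, 1,0,0,0,0,0,0]'
python3 -m handwheel '[0,0,0,0,0,0,0, 0,0,0,0,0,0,0, 0,0,0,0,0,0,0, 0,0,0,0,0,0,0, 0,0,0,0,0,0,0, 0,0,0,0,0,0,0]' 40
python3 - <<'E'
from h import *
s,a=snap("wrist","pics/w5.png"); _,b=snap("scene","pics/s5.png")
print(s["ee_pos"],s["width"],s["wrist_force"],s["finger_force"])
E
```

```text
time: 6.15
ee_pos: [0.5874, -0.2443, 0.2481]
tool_rot: [-0.355, 0.935, 0.001, -0.001]
wrist_force: [0.2, -0.2, 0.0]
width: 0.0857
finger_force: 0.0
time: 6.65
ee_pos: [0.5881, -0.245, 0.2499]
tool_rot: [-0.355, 0.935, -0.001, 0.0]
wrist_force: [0.6, -1.5, 1.2]
width: 0.0276
finger_force: 39.2
[ 0.58805632 -0.245002    0.24987905] 0.027637339407783672 [ 0.57517795 -1.46268572  1.24314353] 39.23681974411011
```

```bash
python3 -m handwheel '[0.6,0,0,0,0,0,0, 0.6,0,0,0,0,0,0, 0.6,0,0,0.2,0,0,0, 0.6,0,0,0.12,0,0,0, 0.6,0,0,0,0,0,0, 0.6,0,0,0,0,0,0]'
python3 -m handwheel '[0,0,0,0,0,0,0, 0,0,0,0,0,0,0, 0,0,0,0,0,0,0, 0,0,0,0,0,0,0, 0,0,0,0,0,0,0, 0,0,0,0,0,0,0]' 50
```

```text
time: 7.25
ee_pos: [0.5875, -0.2443, 0.2404]
tool_rot: [-0.355, 0.935, 0.001, -0.0]
wrist_force: [0.5, -0.4, -0.7]
width: 0.051
finger_force: 0.0
time: 7.75
ee_pos: [0.588, -0.2448, 0.2415]
tool_rot: [-0.355, 0.935, -0.0, 0.0]
wrist_force: [1.5, -1.0, 1.2]
width: 0.0277
finger_force: 49.1
```

The grip is solid at the same 27.7 mm width, so the pads are on the ball's equator. Next I'll swing the head about the column in small arcs.

```bash
cat > chk.py <<'E'
from h import *
C=np.array([.685,-.0125])
s=telemetry.observe(); T=R.from_quat(s["tool_rot"]).as_matrix(); d=np.array(s["ee_pos"])[:2]-C
print("t",s["time"],"ee",np.round(s["ee_pos"],4),"r",np.hypot(*d).round(4),"ballaz",np.degrees(np.arctan2(d[1],d[0])).round(2),"xaz",np.degrees(np.arctan2(T[1,0],T[0,0])).round(2),"Ftool",(T.T@s["wrist_force"]).round(1),"tau",np.round(s["ft_torque"],2),"w",round(float(s["width"]),4),"tz",T[:,2].round(3))
E
python3 chk.py
python3 -m handwheel '[0,0.105,0.23,0,0,0,0.25, 0,0.209,0.461,0,0,0,0.5, 0,0.209,0.461,0,0,0,0.5, 0,0.209,0.461,0,0,0,0.5, 0,0.209,0.461,0,0,0,0.5, 0,0.209,0.461,0,0,0,0.5, 0,0.209,0.461,0,0,0,0.5, 0,0,0,0,0,0,0]' >/dev/null; python3 chk.py
```

```text
t 7.75 ee [ 0.588  -0.2448  0.2415] r 0.2517 ballaz -112.66 xaz -138.39 Ftool [-0.4 -1.8 -1.2] tau [-0.17 -0.02 -0.05] w 0.0277 tz [ 0.001 -0.001 -1.   ]
t 8.4167 ee [ 0.517  -0.1997  0.2415] r 0.2515 ballaz -131.91 xaz -157.15 Ftool [ 0.2  2.3 -1.8] tau [ 0.28  0.05 -0.3 ] w 0.0274 tz [-0.     0.001 -1.   ]
```

```bash
python3 -m handwheel '[0,0.209,0.461,0,0,0,0.5, 0,0.209,0.461,0,0,0,0.5, 0,0.209,0.461,0,0,0,0.5, 0,0.209,0.461,0,0,0,0.5, 0,0.209,0.461,0,0,0,0.5, 0,0.209,0.461,0,0,0,0.5, 0,0.209,0.461,0,0,0,0.5, 0,0,0,0,0,0,0]' >/dev/null; python3 chk.py
python3 -m handwheel '[0,0.209,0.461,0,0,0,0.5, 0,0.209,0.461,0,0,0,0.5, 0,0.209,0.461,0,0,0,0.5, 0,0.209,0.461,0,0,0,0.5, 0,0.209,0.461,0,0,0,0.5, 0,0.14,0.31,0,0,0,0.34, 0,0,0,0,0,0,0, 0,0,0,0,0,0,0]' >/dev/null; python3 chk.py
python3 - <<'E'
from h import *
s,a=snap("wrist","pics/w6.png"); _,b=snap("scene","pics/s6.png")
u,v=map(int,proj("scene",[.56,.023,.13])); print(u,v)
for n,p in dict(hole=[.5614,.0235,.1125],tip=[.5614,.0235,.136]).items(): print(n,proj("scene",p),proj("wrist",p,s))
b=cv2.resize(b[v-40:v+40,u-40:u+40],(400,400),interpolation=2); a=cv2.resize(a[:,112:],(400,384))
cv2.imwrite("pics/m6.png",np.hstack([np.vstack([a,np.zeros((16,400,3),np.uint8)]),b]))
E
```

```text
t 9.0833 ee [ 0.4634 -0.1307  0.2415] r 0.2512 ballaz -151.93 xaz -177.12 Ftool [-3.4  3.7 -0.5] tau [ 0.53 -0.53 -0.33] w 0.0276 tz [ 0.002  0.001 -1.   ]
t 9.75 ee [ 0.4396 -0.0645  0.2415] r 0.2509 ballaz -168.04 xaz 166.74 Ftool [-6.1  4.9  2.5] tau [ 0.48 -1.15 -0.25] w 0.0277 tz [ 0.004  0.001 -1.   ]
252 208
hole (np.float64(252.3100321279795), np.float64(212.51768546200884)) (np.float64(359.84098727563315), np.float64(258.08486608247244))
tip (np.float64(252.3168116564013), np.float64(206.9860625639783)) (np.float64(366.8319245991172), np.float64(269.2492251773875))
```

View pics/m6.png

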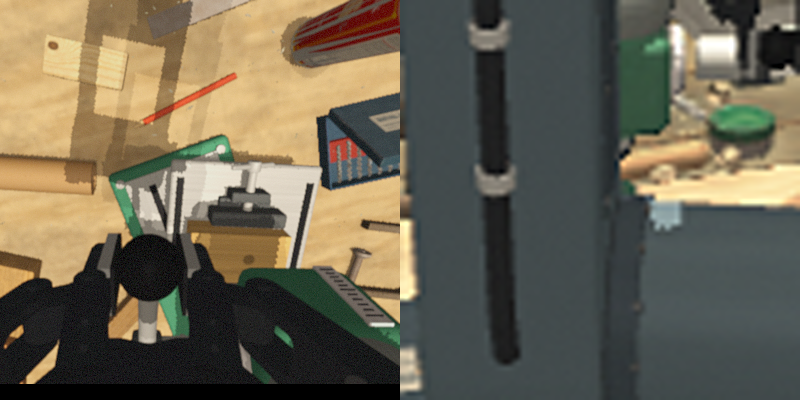

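The wrist view shows the hole at about (361,259), about 1 px from the prediction. The pin is still hidden behind the head, and the scene view is blocked by the arm. I'll finish the swing and check the top camera.

```bash
python3 -m handwheel '[0,0.08,0.17,0,0,0,0.18, 0,0.07,0.16,0,0,0,0.17, 0,0,0,0,0,0,0, 0,0,0,0,0,0,0, 0,0,0,0,0,0,0]' >/dev/null; python3 chk.py
python3 - <<'E'
from h import *
s,a=snap("wrist","pics/w7.png"); _,b=snap("top","pics/t7.png")
u,v=map(int,proj("top",[.5614,.0235,.1125])); print(u,v, proj("top",[.5614,.0235,.136]),proj("wrist",[.5614,.0235,.1125],s))
b=cv2.resize(b[v-60:v+20,u-40:u+40],(400,400),interpolation=2); a=cv2.resize(a[190:310,300:420],(400,400),interpolation=2)
cv2.imwrite("pics/m7.png",np.hstack([a,b]))
E
```

```text
t 10.2667 ee [ 0.4381 -0.0565  0.2415] r 0.2508 ballaz -169.9 xaz 164.7 Ftool [-7.2  3.6  2.1] tau [ 0.17 -1.18 -0.16] w 0.0277 tz [ 0.004  0.001 -1.   ]
239 196 (np.float64(239.54114547114807), np.float64(193.14819521258502)) (np.float64(356.54981262890004), np.float64(257.72695793913084))
```

View pics/m7.png

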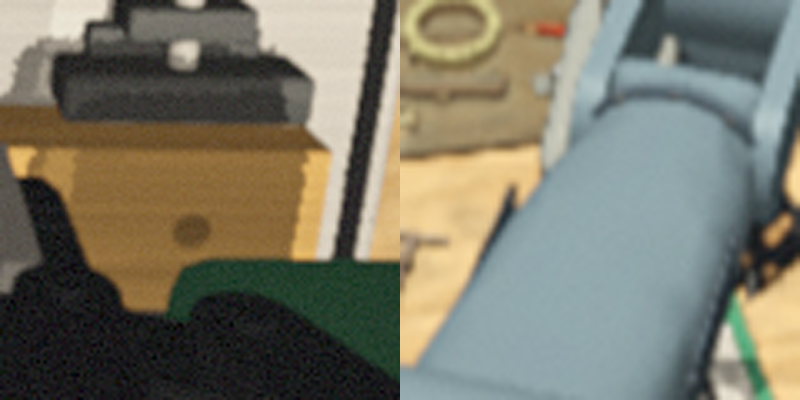

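The top view is blocked by the arm. The wrist view has the hole at (357.6,259.6), but the pin isn't visible. I'll refine the head angle from the lever bar in the wrist image and the hole from three views.

```bash
python3 - <<'E'
from h import *
import json
s=telemetry.observe()
def cen(f,u0,u1,v0,v1):
    g=cv2.cvtColor(cv2.imread(f),cv2.COLOR_BGR2GRAY).astype(float)[v0:v1,u0:u1]; w=np.clip(np.percentile(g,60)-12-g,0,None); y,x=np.mgrid[v0:v1,u0:u1]
    return (w*x).sum()/w.sum(),(w*y).sum()/w.sum()
h7=cen("pics/w7.png",349,367,252,266); print("h7",h7)
def tri(*rs):
    A=sum(np.eye(3)-np.outer(d,d)/(d@d) for o,d in rs); b=sum((np.eye(3)-np.outer(d,d)/(d@d))@o for o,d in rs)
    p=np.linalg.solve(A,b); return p.round(4),[round(float(np.linalg.norm(np.cross(p-o,d/np.linalg.norm(d))))*1000,1) for o,d in rs]
s1=json.load(open("w1.json")); a=ray("wrist",258.6,176.8,s1); b=ray("wrist",*h7,s); c=ray("top",239.6,196.55)
print("ab",tri(a,b),"bc",tri(b,c),"abc",tri(a,b,c)); H=tri(a,b,c)[0]
P=np.array([[.5881,-.2450],[.517,-.1997],[.4634,-.1307],[.4396,-.0645],[.4381,-.0565]])
from scipy.optimize import least_squares
for fr in(False,True):
    r=least_squares(lambda c:np.hypot(*(P-c[:2]).T)-(c[2] if fr else .25315),[.685,-.012,.253]).x
    d=H[:2]-r[:2];e=P[-1]-r[:2]; print("C",r.round(4),"hole r",np.hypot(*d).round(4),"hole az",np.degrees(np.arctan2(d[1],d[0])).round(2),"head az",(np.degrees(np.arctan2(e[1],e[0]))%360-25.75).round(2))
g=cv2.imread("pics/w7.png").max(axis=2).astype(int)
for v in(300,310,320,330): print(v,g[v,240:285])
E
```

```text
h7 (np.float64(357.1417190133293), np.float64(258.6015014554926))
ab (array([0.5609, 0.0235, 0.1152]), [0.1, 0.1]) bc (array([0.5625, 0.0238, 0.1118]), [0.5, 0.5]) abc (array([0.5613, 0.0236, 0.1135]), [0.3, 0.6, 0.6])
C [ 0.6872 -0.0122  0.253 ] hole r 0.1309 hole az 164.13 head az 164.33
C [ 0.6856 -0.0135  0.2512] hole r 0.1297 hole az 163.4 head az 164.12
300 [ 70  75  76  92 125 167 189 192 184 171 112  69  76  55  44  44  46  43
  35  41  33  27  38  36  36  38  42  45  55  65  84 121 143 162 164 166
 167 167 165 165 165 167 163 166 164]
310 [196 196 192 190 188 187 185 186 188 177 133 103 103 101 112 114 115 114
 121 117 116 117 112 113 112 111 107 102  98 135 189 215 219 215 191 140
 147 154 163 164 163 163 167 165 166]
320 [191 191 189 188 190 186 178 183 183 180 152 139 146 147 146 126 117 116
 118 116 108 115 116 110 112 104 106 117 138 179 215 216 215 218 217 217
 220 217 208 158 142 156 162 167 166]
330 [188 185 185 194 203 194 147  97  79  71  88 131 149 166 173 180 182 187
 185 188 185 187 183 185 181 178 164 155 132 103 107 133 179 215 229 229
 229 227 229 228 227 229 226 207 152]
```

```bash
python3 -m handwheel '[0,-0.03,0.065,0,0,0,0.07, 0,0.17,0,0.4,0,0,0, 0,0.13,0,0.41,0,0,0, 0,0.1,0,0.42,0,0,0, 0,0.06,0,0.43,0,0,0, 0,0.02,0,0.43,0,0,0, 0,0,0,0,0,0,0, 0,0,0,0,0,0,0]' >/dev/null; python3 chk.py
python3 - <<'E'
from h import *
s,a=snap("wrist","pics/w8.png"); print(proj("wrist",[.5613,.0236,.1135],s),proj("wrist",[.5613,.0236,.128],s))
a=cv2.resize(a[150:,150:470],(800,585),interpolation=2)
cv2.imwrite("pics/w8c.png",a)
E
```

```text
t 11.0333 ee [ 0.4264 -0.0524  0.1896] r 0.2617 ballaz -171.23 xaz 164.28 Ftool [-0.5  0.6 -6.7] tau [-0.22 -0.17 -0.03] w 0.0278 tz [ 0.001 -0.001 -1.   ]
(np.float64(372.2152669403819), np.float64(295.83087612989266)) (np.float64(377.6992311377618), np.float64(305.4960569137977))
```

View pics/w8c.png

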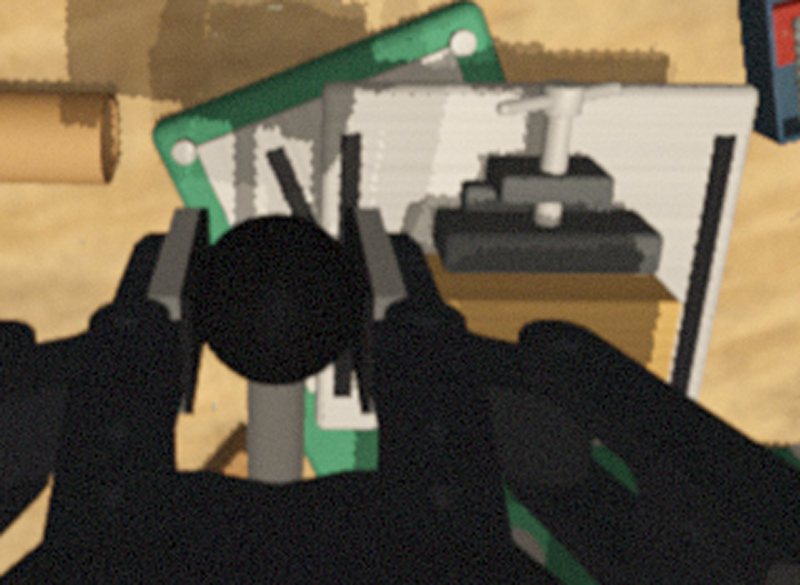

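The lever is half down and the spring force reads about 6.7 N, as expected. The camera no longer sees the hole past the gripper, so I'll feed in carefully and watch the forces.

```bash
cat >> chk.py <<'E'
zb=.2972-(.2415-s["ee_pos"][2]); e=np.arcsin((zb-.245)/.12); q=.45-e; off=np.degrees(np.arctan2(.11,.12+.12*np.cos(e)))
print("q",q.round(3),"tip z",(.136-.04*q).round(4),"depth vs .1135:",((.1135-.136+.04*q)*1000).round(1),"head az",[(np.degrees(np.arctan2(*(np.array(s["ee_pos"])[:2]-c)[::-1]))%360-off).round(2) for c in([.6872,-.0122],[.6856,-.0135])])
E
python3 -m handwheel '[0,-0.01,0,0.24,0,0,0, 0,-0.015,0,0.24,0,0,0, 0,-0.03,0,0.24,0,0,0, 0,-0.04,0,0.235,0,0,0, 0,0,0,0,0,0,0, 0,0,0,0,0,0,0]' >/dev/null; python3 chk.py
python3 -m handwheel '[0,-0.06,0,0.235,0,0,0, 0,-0.06,0,0.23,0,0,0, 0,0,0,0,0,0,0, 0,0,0,0,0,0,0]' >/dev/null; python3 chk.py
```

```text
t 11.5833 ee [ 0.429  -0.0531  0.1663] r 0.2592 ballaz -170.98 xaz 164.27 Ftool [-0.8 -0.3 -6.4] tau [-0.17 -0.13 -0.07] w 0.0276 tz [ 0.001 -0.001 -1.   ]
q 0.643 tip z 0.1103 depth vs .1135: 3.2 head az [np.float64(164.18), np.float64(163.95)]
t 11.9167 ee [ 0.4324 -0.0541  0.155 ] r 0.256 ballaz -170.65 xaz 164.26 Ftool [-0.5  0.1 -7.4] tau [-0.18 -0.28 -0.12] w 0.0277 tz [ 0.002 -0.001 -1.   ]
q 0.74 tip z 0.1064 depth vs .1135: 7.1 head az [np.float64(164.25), np.float64(164.02)]
```

```bash
python3 -m handwheel '[0,-0.065,0,0.22,0,0,0, 0,-0.08,0,0.22,0,0,0, 0,0,0,0,0,0,0, 0,0,0,0,0,0,0]' >/dev/null; python3 chk.py
python3 -m handwheel '[0,-0.1,0,0.22,0,0,0, 0,-0.1,0,0.2,0,0,0, 0,0,0,0,0,0,0, 0,0,0,0,0,0,0]' >/dev/null; python3 chk.py
python3 - <<'E'
from h import *
s,a=snap("wrist","pics/w9.png"); _,b=snap("scene","pics/s9.png"); _,c=snap("top","pics/t9.png")
H=[.5613,.0236,.1135]
for n in("scene","top"): print(n,proj(n,H))
print(proj("wrist",H,s))
cv2.imwrite("pics/m9.png",np.vstack([np.hstack([cv2.resize(a[100:,150:],(400,300)),cv2.resize(b[170:230,210:290],(400,300),interpolation=2)]),np.hstack([cv2.resize(c[150:225,190:290],(400,300),interpolation=2),cv2.resize(b,(400,300))])]))
E
```

```text
t 12.25 ee [ 0.4363 -0.0551  0.1443] r 0.2523 ballaz -170.27 xaz 164.28 Ftool [-1.4 -0.3 -7.7] tau [ 0.09 -0.38  0.07] w 0.0276 tz [ 0.003 -0.001 -1.   ]
q 0.835 tip z 0.1026 depth vs .1135: 10.9 head az [np.float64(164.27), np.float64(164.04)]
t 12.5833 ee [ 0.4418 -0.0568  0.1342] r 0.2472 ballaz -169.68 xaz 164.25 Ftool [-2.2  0.6 -9. ] tau [-0.18 -0.48 -0.23] w 0.0276 tz [ 0.005 -0.002 -1.   ]
q 0.927 tip z 0.0989 depth vs .1135: 14.6 head az [np.float64(164.4), np.float64(164.17)]
scene (np.float64(252.29342403984933), np.float64(212.29803267186145))
top (np.float64(239.63417230825976), np.float64(196.42829105113475))
(np.float64(399.21589100128404), np.float64(321.6734611991802))
```

View pics/m9.png

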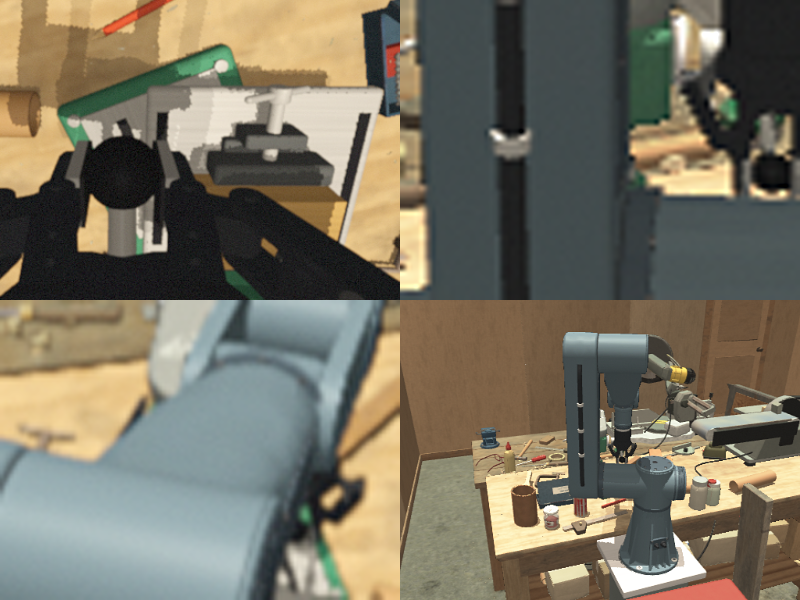

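Neither fixed camera sees the pin. The feed matched the free-spring force until near the end: now 9 N against 7.7 N expected, within about 1 N of noise. There is almost no side force, which fits a pin inside the bore about 14.6 mm down. I'll let it settle and check once more.

```bash
python3 -m handwheel '[0,0,0,0,0,0,0, 0,0,0,0,0,0,0, 0,0,0,0,0,0,0]' >/dev/null; python3 chk.py
python3 - <<'E'
from h import *
import json
# block corner check: hole z from w6 too
s6=dict(ee_pos=[.4396,-.0645,.2415],tool_rot=None)
s1=json.load(open("w1.json")); Rz=R.from_matrix(np.array([[np.cos(a:=np.radians(166.74)),np.sin(a),0],[np.sin(a),-np.cos(a),0],[0,0,-1]])).as_quat(); s6["tool_rot"]=Rz
g=cv2.cvtColor(cv2.imread("pics/w6.png"),cv2.COLOR_BGR2GRAY).astype(float)[252:266,353:370]; w=np.clip(np.percentile(g,60)-12-g,0,None); y,x=np.mgrid[252:266,353:370]
p=((w*x).sum()/w.sum(),(w*y).sum()/w.sum()); o2,d2=ray("wrist",*p,s6); o1,d1=ray("wrist",258.6,176.8,s1)
t=np.linalg.lstsq(np.c_[d1,-d2],o2-o1,rcond=None)[0]; print(p,o1+t[0]*d1,o2+t[1]*d2)
E
```

```text
t 12.9833 ee [ 0.4417 -0.0568  0.1344] r 0.2473 ballaz -169.68 xaz 164.25 Ftool [-2.2 -0.2 -9.8] tau [-0.22 -0.52 -0.22] w 0.0273 tz [ 0.005 -0.002 -1.   ]
q 0.925 tip z 0.099 depth vs .1135: 14.5 head az [np.float64(164.41), np.float64(164.18)]
(np.float64(360.4153616703952), np.float64(259.0745712155108)) [0.56124854 0.02336539 0.11356512] [0.56120937 0.02341401 0.11355149]
```

A fourth view puts the hole mouth at 0.1136 m, which gives a depth of about 14.6 mm. The robot is still, so I'm handing in.

```bash
python3 -c "
from workcell import robot
print(robot.job_done())"
```

```text
the job is handed in; nothing more can be done
None
```

The job is handed in: the head is over the hole, the pin is about 14.6 mm down in it (from lever position and forces, since no camera could see the pin), and the gripper still holds the lever ball so you can tighten the clamp.

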